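# Shut a column's jacket and find the socket key that fits its nut

### The arm

A 7-joint arm with a two-finger parallel gripper is mounted at the origin on a cart in front of the work surface, level with it; the furniture and walls round the work are solid. World frame = base frame: x ahead of the robot, y to its left, z up, the work surface at z = 0. Lengths are in m, angles in rad, forces in N, time in s.
With the tool pointing down it reaches from about 0.4 to 0.875 m from the base axis. Payload 6.5 kg.
Tool frame: the origin (TCP) lies midway between the tips of the shut fingers; the grasp point (between the pads) lies 19 mm behind it; z points along the fingers, y is the direction in which the jaws open and shut (so a half turn about z gives the same grasp; the last joint's range is limited). The gripper opens to 88 mm and grips with 3 to 60 N. Pads are 18 mm wide; open, the fingers measure 123 mm over their backs; the gripper's body (75 mm by 187 mm) begins 45 mm behind the grasp point.
Start: joints at [-1.411, 0.536, -0.004, 1.538, 0.003, 1.067, -0.071], TCP at [0.146, 0.633, 0.239] pointing down, gripper open.
Joint ranges: [-2.7, 2.7], [-0.37, 2.16], [-1.27, 1.26], [0.24, 2.4], [-1.31, 4.45], [0.19, 1.91], [-2.76, 2.76]. Speed limits (rad/s): [2.39, 2.39, 3.14, 3.14, 3.14, 3.14, 3.14].

### API

Orientations are given as [roll, pitch, yaw] about the fixed x, y, z axes, in that order (R = Rz(yaw) Ry(pitch) Rx(roll)).
In Python, from cell import r gives the robot as it stands.
- The arm moves only by the tool play_rows, never from a script. Its argument "motion" is text: rows parted by semicolons, each of 7 numbers parted by spaces: the shift along the tool's x, y, z in cm, then the turn, a rotation vector about the tool's x, y, z in rad, then the opening, from -1 (shut) to 1 (fully open). In form: x y z rx ry rz hand; .... A call has 1 to 8 rows; each row shifts and turns the commanded pose from where the row before left it, along the tool's axes as they then stand; what a row does not reach is not made up. A row lasts 1/8 s, in which the tool goes at most 62.5 mm and 10.7 degrees, less where a joint would pass 70% of its speed; a pose out of reach is approached as far as the arm can. A call with a gripper value outside its range is refused whole. The fingers move at their own pace and stop on an object; "force" is the grip in N (left out, the last holds). Time passes only in rows, so rows that do not move let the fingers close. It gives the time, the measured TCP pose, the force and the opening at its end, in the units of the state.
- r.get_state(): the state, without advancing time (a new reading comes with each control period).
- r.get_image(name): name is "scene" or "top" or "wrist"; returns a dict with "color" (400x640x3 uint8, red, green, blue), "vertical_fov" (degrees; the focal length in pixels is half the picture's height over the tangent of half this angle, whatever the lens; pixels are square), "cx", "cy" (the principal point, pixels), "dist" ([k1, k2, p1, p2, k3] as OpenCV has them; the pictures are not rectified), "extrinsics" (4x4, takes a point from camera to world coordinates). Camera axes: x right, y down, z forward; pixel columns grow to the right and rows downward; lengths in m; the calibration is good to about 2 mm. A picture is of the moment at which its call begins. There is no depth.
- r.hand_in(): hands the job in, once; it reports no verdict.
The state is a dict: "t": time; "joint_positions": joint angles; "qvel": joint speeds; "effort": joint torques, N m; "ee_pos": TCP position; "tcp_rot": TCP orientation; "ft_force": force on the tool from outside, world axes, zero at the start; "moment": the same for the moment, N m; "gripper_width": finger opening in m.
Only numpy, scipy, OpenCV 4.12 (cv2) and the standard library are available. Lean on these libraries where they do the work, as an engineer would, in place of code of your own. Each camera call takes 0.05 s, during which the arm holds its last target. There are 200 camera calls.

### The job

On the grey stand, first swing the open half of the aluminium jacket shut round the column until the two halves meet edge to edge, before taking out a key. Then find which of the two look-alike socket keys goes fully down over the brass hex nut of the column in the jacket (not the spare column beside it); if one does not go down, put it back upright into the blue holder and take the other. Finish with the right key seated fully home on the nut and still gripped in the hand, not let go, the other key upright in the holder, the jacket still shut and the bench timer and dropper bottle left alone.

Things in the scene. Friction and masses are not known exactly. Their poses are not given: they have to be found in the camera images.
- jacket (a joint): hinge of the jacket's moving half: 0 shut, its front edge meeting that of the fixed half; grows as it opens, up to 1.4 rad; starts open. Upright axis; opening turns it counter-clockwise as seen from above. It stays where it is left; about 1 N at the handle moves it.
- jacket_handle (a point): point on the axis of the jacket's handle, an upright black round pin (12 mm diameter, from 73 to 125 mm above the worktop) on a short arm of the moving half; this point is 13 mm below the pin's top. It can be pinched from above. The jacket shells' tops are 90 mm above the worktop, outer radius 28 mm.
- jacket_hinge (a point): point on the jacket's upright hinge axis, at the level of jacket_handle; the handle travels on a circle of 83 mm radius about it.
- jacket_axis (a point): point on the upright axis of the jacket's fixed half (and so of the column standing in it), 96 mm above the worktop; fixed to the stand, whose x points from the jacket's front lips to its hinge.
- nut_p (a point): brass hex nut on column P: point on its axis at its underside, on a flat steel shoulder (36 mm diameter) 96 mm above the worktop; z up, x square to a flat. Tight, never moves; 14 mm high, its top 3 mm a round bevel; 22 mm across flats, stud 14 mm thick standing 2 mm out of it. Column P is in the jacket or is the spare, 95 mm to the side on the stand.
- nut_q (a point): brass hex nut on column Q: point on its axis at its underside, on a flat steel shoulder (36 mm diameter) 96 mm above the worktop; z up, x square to a flat. Tight, never moves; 14 mm high, its top 3 mm a round bevel; 17 mm across flats, stud 10 mm thick standing 20 mm out of it. Column Q is in the jacket or is the spare, 95 mm to the side.
- key_a_center (a point): centre of a socket key, 42 mm above its mouth; z up along the key, x square to a flat of its six-sided bore. Key: 84 mm tall, 150 g; steel socket below (34 mm diameter, 46 mm high, open underneath), black ribbed round grip above (30 mm diameter, 53 to 84 mm above the mouth: take it there, 26 mm above this point).
- key_b_center (a point): centre of the second socket key; outside it is exactly as key_a, with the same axes. The keys differ only inside, in width and depth of the bore; which one fits which nut is not told and has to be tried. They stand in the holder's two places in either order.
- holder: blue block fixed to the worktop, 56 x 140 x 26 mm, origin at the centre of its underside, long side along its y; two round places (39 mm diameter, 18 mm deep, floor 8 mm above the worktop) at y = -40 and +40 mm, a key standing in each, mouth down.
- key_a: the same key as key_a_center; origin at the centre of its mouth. The fitting key has 1 mm play at each flat; with its flats turned to the nut's within 10 degrees it goes down till its mouth rests on the shoulder. The other stops, on nut or stud, with the mouth about 14 mm or more above the shoulder.
- key_b: the same key as key_b_center; origin at the centre of its mouth.
- timer_center (a point): bench timer lying on the worktop, 60 x 70 x 16 mm, its centre; a bystander.
- dropper_center (a point): small dropper bottle with a teal cap, 24 mm diameter, 62 mm tall, its centre; a bystander.
There are look-alikes about, which are no part of the job. There is more than one size of the part that bears jacket; the job needs the larger.

How it is judged:
On the way:
1. the jacket is shut (within 0.08 rad) while both keys still stand in the holder (value of joint jacket below 0.08 rad and height (world z) of key_a_center between 0.044 and 0.056 m and angle between each of key_a_center, key_b_center's own z axis and vertical below 0.12 rad and x of key_a_center in the frame of holder between -0.02 and 0.02 m and y of key_a_center in the frame of holder between -0.06 and 0.06 m and height (world z) of key_b_center between 0.044 and 0.056 m and x of key_b_center in the frame of holder between -0.02 and 0.02 m and y of key_b_center in the frame of holder between -0.06 and 0.06 m), for 0.2 s.
At the end, for the whole second after the job is handed in: Jacket shut within 0.08 rad; the fitting key on the nut in the jacket: within 3 mm of its axis, upright within 0.07 rad, mouth within 3 mm of the shoulder, at rest, gripped with over 2 N; the other key upright in the holder (value of joint jacket below 0.08 rad and ((horizontal distance between key_a_center and jacket_axis below 0.003 m and z of key_a_center in the frame of jacket_axis between 0.038 and 0.045 m and angle between key_a_center's own z axis and vertical below 0.07 rad and contact force between the fingers and key_a above 2 N and linear speed of key_a below 0.02 m/s and height (world z) of key_b_center between 0.044 and 0.056 m and angle between key_b_center's own z axis and vertical below 0.12 rad and x of key_b_center in the frame of holder between -0.02 and 0.02 m and y of key_b_center in the frame of holder between -0.06 and 0.06 m) or (horizontal distance between key_b_center and jacket_axis below 0.003 m and z of key_b_center in the frame of jacket_axis between 0.038 and 0.045 m and angle between key_b_center's own z axis and vertical below 0.07 rad and contact force between the fingers and key_b above 2 N and linear speed of key_b below 0.02 m/s and height (world z) of key_a_center between 0.044 and 0.056 m and angle between key_a_center's own z axis and vertical below 0.12 rad and x of key_a_center in the frame of holder between -0.02 and 0.02 m and y of key_a_center in the frame of holder between -0.06 and 0.06 m))); the arm keeps its last pose, push and grip.
It fails at once if the bench timer is moved by more than 2 cm (distance of timer_center from where it was at the start of the episode above 0.02 m).
It fails at once if the dropper bottle is moved by more than 2 cm (distance of dropper_center from where it was at the start of the episode above 0.02 m).
It also fails if it takes over 67 s, if anything falls off the work surface, if the arm or the gripper's body presses on something with over 40 N, if the wrist force passes 120 N, or if a joint passes its speed limit or range.

## Working session

There is one attempt and no reset: what is moved stays moved. The work goes in short steps, Python scripts to look and compute and a tool call to move; the robot and the scene stay as the last step left them, time stands still between calls to the robot, and variables do not carry over. Pictures are saved under pics/ and viewed, about 8 in all and at most 12, crops included, and the job is handed in when it is done.

Besides the shell and the picture viewer there is one more tool, called as name(argument=value, ...), one argument or row to a line, values as JSON. play_rows: Moves the arm, as the interface text tells. Its arguments: {"type":"object","properties":{"motion":{"type":"string"},"force":{"type":"number"}},"required":["motion"]}

```bash
ls; mkdir -p pics
cat > h.py <<'E'
import numpy as np,cv2
from cell import r
from scipy.spatial.transform import Rotation as R
def grab(n,f=None):
    im=r.get_image(n)
    if f: cv2.imwrite('pics/'+f,cv2.cvtColor(im['color'],cv2.COLOR_RGB2BGR))
    return im
def K(im):
    f=im['color'].shape[0]/2/np.tan(np.radians(im['vertical_fov'])/2)
    return np.array([[f,0,im['cx']],[0,f,im['cy']],[0,0,1.]])
def ray(im,px):
    p=cv2.undistortPoints(np.array(px,float).reshape(-1,1,2),K(im),np.array(im['dist'],float)).reshape(-1,2)
    T=np.array(im['extrinsics']); d=np.c_[p,np.ones(len(p))]@T[:3,:3].T
    return T[:3,3],d
def onz(im,px,z):
    o,d=ray(im,px); return o+d*((z-o[2])/d[:,2])[:,None]
def proj(im,P):
    T=np.linalg.inv(np.array(im['extrinsics']))
    return cv2.projectPoints(np.array(P,float).reshape(-1,1,3),cv2.Rodrigues(T[:3,:3])[0],T[:3,3],K(im),np.array(im['dist'],float))[0].reshape(-1,2)
E
python3 - <<'E'
from h import *
s=r.get_state();print({k:np.round(v,3) for k,v in s.items()})
for n in['scene','top']:
    im=grab(n,n+'0.png');print(n,np.round(im['extrinsics'],3).tolist(),im['vertical_fov'])
im=grab('wrist','wrist0.png');print(np.round(im['extrinsics'],3).tolist(),im['vertical_fov'])
a=cv2.imread('pics/scene0.png');b=cv2.imread('pics/top0.png')
E
```

```text
pics
{'t': np.float64(0.0), 'joint_positions': array([-1.411,  0.537, -0.004,  1.539,  0.003,  1.067, -0.071]), 'qvel': array([ 0.002, -0.001, -0.   , -0.   , -0.   , -0.001,  0.   ]), 'effort': array([ 0.0000e+00, -5.7098e+01,  9.9100e-01, -2.5161e+01, -5.6000e-02,
        1.8000e-02,  0.0000e+00]), 'ee_pos': array([0.145, 0.633, 0.238]), 'tcp_rot': array([-3.14 ,  0.   ,  2.916]), 'ft_force': array([ 0.15 , -0.058,  0.596]), 'moment': array([ 0.012, -0.048,  0.052]), 'gripper_width': np.float64(0.088)}
scene [[0.816, -0.266, 0.514, 0.001], [-0.578, -0.401, 0.71, -0.738], [0.017, -0.877, -0.481, 0.612], [0.0, 0.0, 0.0, 1.0]] 51.81842014177164
top [[0.009, -0.995, 0.103, 0.4], [-1.0, -0.009, 0.007, -0.03], [-0.006, -0.103, -0.995, 1.44], [0.0, 0.0, 0.0, 1.0]] 45.0188123308546
[[0.224, 0.93, 0.293, 0.069], [0.975, -0.213, -0.068, 0.652], [-0.001, 0.301, -0.954, 0.384], [0.0, 0.0, 0.0, 1.0]] 70.04839002908876
```

View pics/scene0.png

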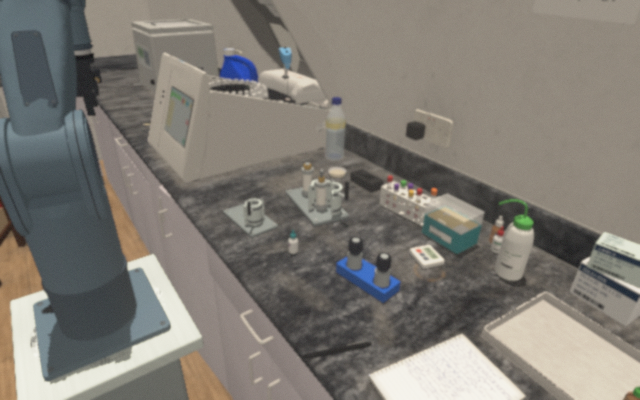

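View pics/top0.png

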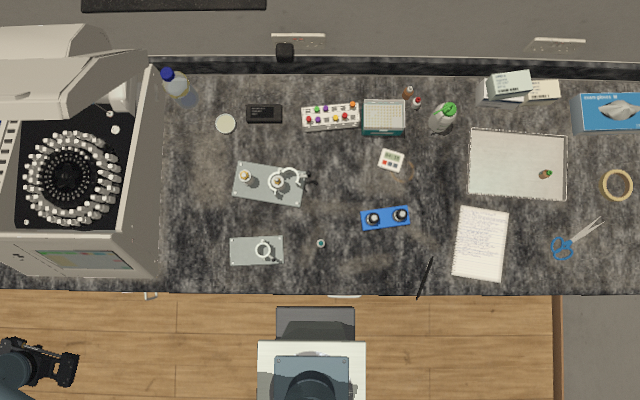

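The scene picture shows the arm at left, with two grey stands at about (250,215) and (318,200), the blue holder with two keys at (368,275), the timer at (427,256) and the dropper at (293,243). In the top picture, the big stand with two columns is at (268,185). The small look-alike jacket is at (258,250), the holder at (386,217), the timer at (391,160) and the dropper at (321,243).

Candidates: the larger jacket on the stand at (285,180) in the top view, with the small look-alike at (263,250). I choose the upper one and check it in a crop.

Run:
```python
from h import *
b=cv2.imread('pics/top0.png')
cv2.imwrite('pics/c1.png',cv2.resize(b[155:215,228:328],None,fx=8,fy=8,interpolation=cv2.INTER_CUBIC))
a=cv2.imread('pics/scene0.png')
cv2.imwrite('pics/c2.png',cv2.resize(a[150:290,230:410],None,fx=4,fy=4,interpolation=cv2.INTER_CUBIC))
```

```text
(no output)
```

View pics/c1.png

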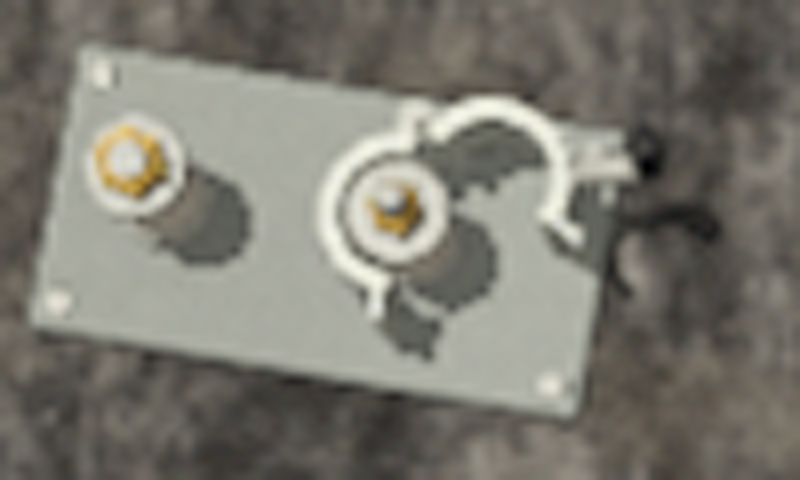

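The crop shows the big jacket, open: handle pin at crop (648,152), hinge at about (418,118), and the jacketed column's thin stud and smaller nut (Q) at (395,208). The spare P, with the bigger nut, is at (130,160).

View pics/c2.png

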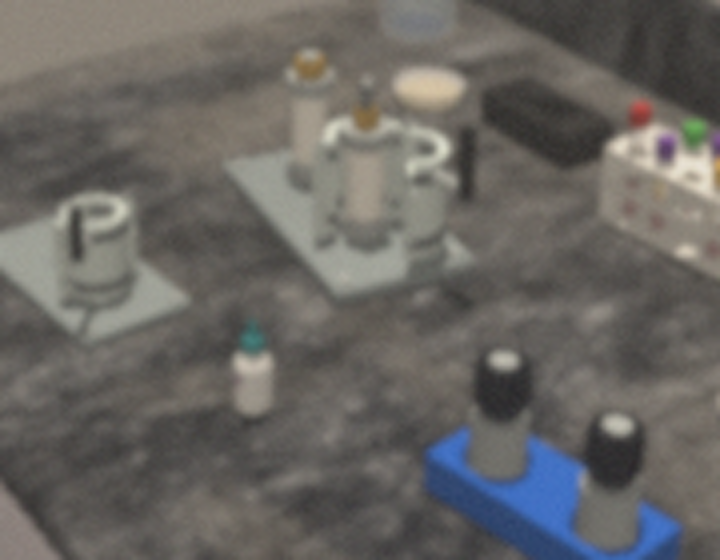

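Run:
```python
from h import *
im=grab('top')
def c(x,y): return [228+(x+.5)/8-.5,155+(y+.5)/8-.5]
for n,p,z in[('handle',c(648,148),.125),('hinge',c(418,118),.09),('axis',c(397,211),.096),('lip',c(375,305),.09),('P',c(135,165),.096),('mlip',c(562,228),.09)]:
    print(n,onz(im,[p],z).round(4))
g=im['color'].astype(int);R_,G,B=g[...,0],g[...,1],g[...,2]
m=((B>150)&(R_<110)&(B-R_>80)).astype(np.uint8)
m[:180]=0;m[240:]=0;m[:,:340]=0;m[:,430:]=0
m=cv2.morphologyEx(m,cv2.MORPH_CLOSE,np.ones((25,25)))
k=max(cv2.findContours(m,0,2)[0],key=cv2.contourArea)
q=cv2.boxPoints(cv2.minAreaRect(k));print(q, onz(im,q,.026).round(4), onz(im,q,.026).mean(0))
m=((G>110)&(B>100)&(R_<90)).astype(np.uint8)
print('dropper px',[cv2.boundingRect(k) for k in cv2.findContours(m,0,2)[0] if 300<k[0,0,0]<340])
print('dropper',onz(im,[[321,243]],.06),'timer',onz(im,[[391,160]],.016))
b=cv2.cvtColor(im['color'],cv2.COLOR_RGB2BGR)
cv2.imwrite('pics/c3.png',cv2.resize(b[195:240,350:420],None,fx=10,fy=10,interpolation=cv2.INTER_CUBIC))
```

```text
handle [[0.6272 0.0088 0.125 ]]
hinge [[0.6434 0.0916 0.09  ]]
axis [[0.609  0.0979 0.096 ]]
lip [[0.5763 0.1056 0.09  ]]
P [[0.6247 0.191  0.096 ]]
mlip [[0.6043 0.0399 0.09  ]]
[[359.87997 211.15997]
 [406.78    204.45996]
 [409.49997 223.49997]
 [362.59995 230.19998]] [[ 0.532  -0.1407  0.026 ]
 [ 0.5531 -0.2793  0.026 ]
 [ 0.4969 -0.2868  0.026 ]
 [ 0.476  -0.1487  0.026 ]] [ 0.51450114 -0.21388831  0.026     ]
dropper px [(319, 241, 4, 4)]
dropper [[ 0.43659856 -0.0271621   0.06      ]] timer [[ 0.68798615 -0.23495494  0.016     ]]
```

View pics/c3.png

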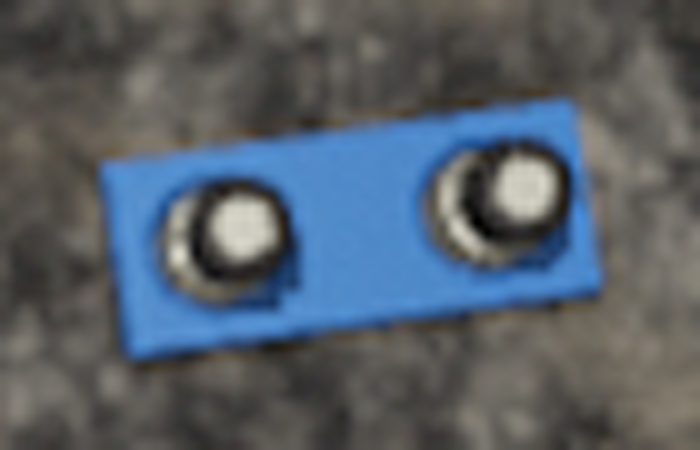

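```bash
cat >> h.py <<'E'
def plan(wps,n,hand,start=None):
    """wps: list of (x,y,z,yawdeg); n rows each. prints rows from measured pose (tool kept pointing down)"""
    s=r.get_state()
    if start is None: p=np.array(s['ee_pos'],float);Rc=R.from_euler('xyz',s['tcp_rot'])
    else: p=np.array(start[:3],float);Rc=R.from_euler('xyz',[np.pi,0,np.radians(start[3])])
    for w,k in zip(wps,n):
        Rt=R.from_euler('xyz',[np.pi,0,np.radians(w[3])]); rv=(Rc.inv()*Rt).as_rotvec()/k
        dp=(np.array(w[:3])-p)/k; out=[]
        for i in range(k):
            d=Rc.inv().apply(dp)*100
            out.append(' '.join('%g'%v for v in [*np.round(d,2),*np.round(rv,3),hand]))
            Rc=Rc*R.from_rotvec(rv)
        p=np.array(w[:3]); Rc=Rt
        print('; '.join(out))
def st():
    s=r.get_state();print('t',round(float(s['t']),2),np.round(s['ee_pos'],4),np.round(np.degrees(s['tcp_rot']),1),'F',np.round(s['ft_force'],1),'w',round(float(s['gripper_width']),4),'j7',np.round(s['joint_positions'][6],2))
E
python3 - <<'E'
from h import *
st();plan([(.27,.33,.29,125),(.45,.10,.29,79),(.6,.03,.26,79)],[7,6,4],0)
E
```

```text
t 0.2 [0.1455 0.6331 0.2382] [-179.9    0.   167.1] F [-0.2  0.6 -0.7] w 0.088 j7 -0.07
-2.7 -3.82 -0.74 -0 0 0.105 0; -3.09 -3.52 -0.74 -0 0 0.105 0; -3.44 -3.18 -0.74 -0 0 0.105 0; -3.75 -2.8 -0.74 -0 0 0.105 0; -4.03 -2.39 -0.74 -0 0 0.105 0; -4.25 -1.96 -0.74 -0 0 0.105 0; -4.43 -1.5 -0.74 -0 0 0.105 0
-4.86 0.26 0 0 -0 0.134 0; -4.78 0.9 0 0 -0 0.134 0; -4.62 1.53 0 0 -0 0.134 0; -4.37 2.14 0 0 -0 0.134 0; -4.05 2.7 0 0 -0 0.134 0; -3.65 3.22 0 0 -0 0.134 0
-1 4.02 0.75 0 0 0 0; -1 4.02 0.75 0 0 0 0; -1 4.02 0.75 0 0 0 0; -1 4.02 0.75 0 0 0 0
```

play_rows(
  motion="-2.7 -3.8 -0.7 0 0 0.105 0; -3.1 -3.5 -0.7 0 0 0.105 0; -3.4 -3.2 -0.7 0 0 0.105 0; -3.8 -2.8 -0.7 0 0 0.105 0; -4 -2.4 -0.7 0 0 0.105 0; -4.3 -2 -0.7 0 0 0.105 0; -4.4 -1.5 -0.7 0 0 0.105 0",
  force=20,
)

```text
t: 1.08
ee_pos: [0.27, 0.3285, 0.288]
tcp_rot: [3.141, -0.0, 2.177]
ft_force: [0.7, 0.5, 0.7]
gripper_width: 0.0444
```

play_rows(
  motion="-4.9 0.3 0 0 0 0.134 0; -4.8 0.9 0 0 0 0.134 0; -4.6 1.5 0 0 0 0.134 0; -4.4 2.1 0 0 0 0.134 0; -4 2.7 0 0 0 0.134 0; -3.7 3.2 0 0 0 0.134 0",
)

```text
t: 1.82
ee_pos: [0.4497, 0.0981, 0.2879]
tcp_rot: [3.141, -0.001, 1.373]
ft_force: [0.5, 0.9, 0.2]
gripper_width: 0.0439
```

play_rows(
  motion="-1 4 0.7 0 0 0 0; -1 4 0.7 0 0 0 0; -1 4 0.7 0 0 0 0; -1 4 0.7 0 0 0 0; 0 0 0 0 0 0 0; 0 0 0 0 0 0 0",
)

```text
t: 2.58
ee_pos: [0.5974, 0.0296, 0.2595]
tcp_rot: [-3.14, -0.0, 1.377]
ft_force: [-1.0, 0.0, 0.1]
gripper_width: 0.0442
```

Run:
```python
from h import *
im=grab('wrist','w1.png');st()
print(proj(im,[[.6272,.0088,.125],[.6434,.0916,.09],[.609,.0979,.096]]).round(1))
np.save('w1.npy',im,allow_pickle=True)
```

```text
t 2.62 [0.5974 0.03   0.2598] [-180.    -0.    78.9] F [-0.3  0.4  0.8] w 0.0445 j7 -0.07
[[353.5 202.6]
 [352.6 116.8]
 [319.6 117.4]]
```

View pics/w1.png

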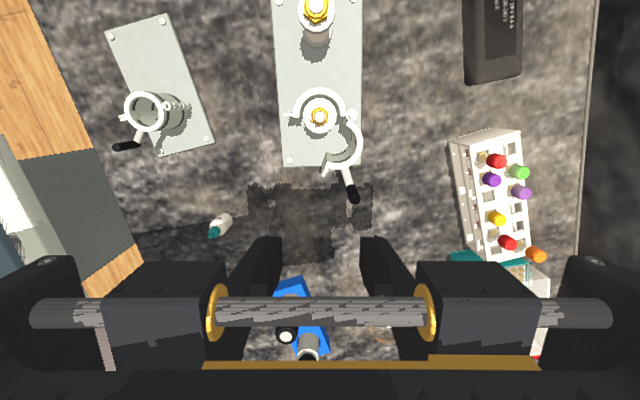

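The wrist view from above shows the big jacket's column at about (319,115), the moving half at (345,145) and the black pin's top at about (353,197). The projections from the top view agree to a few pixels.

Run:
```python
from h import *
im=np.load('w1.npy',allow_pickle=True).item()
b=cv2.cvtColor(im['color'],cv2.COLOR_RGB2BGR)
cv2.imwrite('pics/c4.png',cv2.resize(b[80:210,260:390],None,fx=4.6,fy=4.6,interpolation=cv2.INTER_CUBIC))
```

```text
(no output)
```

View pics/c4.png

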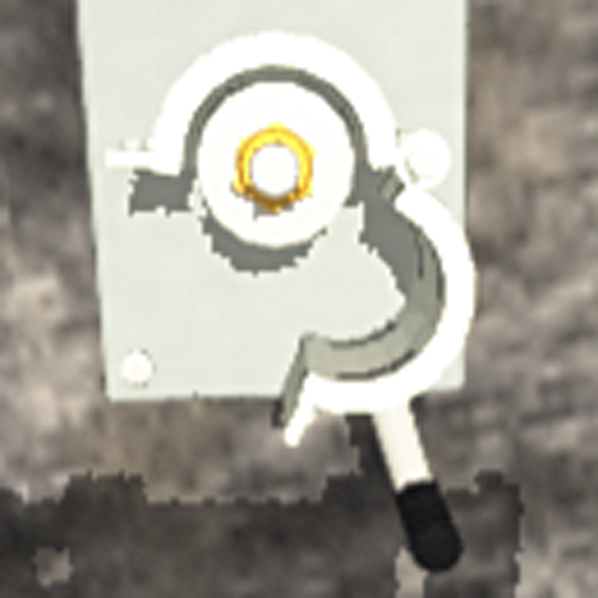

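Run:
```python
from h import *
im=np.load('w1.npy',allow_pickle=True).item()
def c(x,y): return [260+(x+.5)/4.6-.5,80+(y+.5)/4.6-.5]
P={}
for n,p,z in[('handle',c(437,545),.125),('hinge',c(426,155),.09),('axis',c(278,163),.096),('lip',c(112,157),.09),('mlip',c(293,437),.09)]:
    P[n]=onz(im,[p],z)[0];print(n,P[n].round(4))
H=P['hinge'];a=lambda q:np.degrees(np.arctan2(q[1],q[0]))
for k in P: print(k,a(P[k]-H).round(1),np.linalg.norm((P[k]-H)[:2]).round(4))
h=np.array([.6275,.0095])
print('stud top',onz(im,[c(273,168)],.13))
plan([(P['handle'][0],P['handle'][1],.25,79),(P['handle'][0],P['handle'][1],.096,79)],[2,4],-.1)
```

```text
handle [0.6291 0.0134 0.125 ]
hinge [0.6436 0.0952 0.09  ]
axis [0.6099 0.1001 0.096 ]
lip [0.5726 0.1087 0.09  ]
mlip [0.601 0.036 0.09 ]
handle -100.0 0.083
hinge 0.0 0.0
axis 171.6 0.0341
lip 169.2 0.0722
mlip -125.7 0.0729
stud top [[0.60893309 0.10014368 0.13      ]]
-0.51 1.72 0.49 -0 -0 -0.001 -0.1; -0.51 1.72 0.49 -0 -0 -0.001 -0.1
0 -0 3.85 0 0 0 -0.1; 0 -0 3.85 0 0 0 -0.1; 0 -0 3.85 0 0 0 -0.1; 0 -0 3.85 0 0 0 -0.1
```

play_rows(
  motion="-0.6 1.7 0.5 0 0 0 -0.1; -0.6 1.7 0.5 0 0 0 -0.1; 0 0 3.8 0 0 0 -0.1; 0 0 3.8 0 0 0 -0.1; 0 0 3.8 0 0 0 -0.1; 0 0 3.8 0 0 0 -0.1; 0 0 0 0 0 0 -1; 0 0 0 0 0 0 -1",
  force=15,
)

```text
t: 3.62
ee_pos: [0.6305, 0.0102, 0.0989]
tcp_rot: [3.14, -0.0, 1.376]
ft_force: [-0.4, 0.7, 0.7]
gripper_width: 0.0216
```

play_rows(
  motion="0 0 0 0 0 0 -1; 0 0 0 0 0 0 -1",
)

```text
t: 3.88
ee_pos: [0.6306, 0.0106, 0.0995]
tcp_rot: [3.139, -0.001, 1.377]
ft_force: [-0.0, -0.6, 5.1]
gripper_width: 0.0117
```

Run:
```python
from h import *
st()
p=np.array(r.get_state()['ee_pos']);H=np.array([.6437,.0945])
d=p[:2]-H;rad=np.hypot(*d);a0=np.arctan2(d[1],d[0]);print(rad,np.degrees(a0))
N=14;w=[]
for i in range(1,N+1):
    a=a0-1.12*i/N; w.append((H[0]+.083*np.cos(a),H[1]+.083*np.sin(a),p[2],79-64*i/N))
plan(w,[1]*N,-1)
print(w[-1])
```

```text
t 3.88 [0.6306 0.0106 0.0995] [179.8  -0.   78.9] F [-0.  -0.6  5.1] w 0.0117 j7 0.07
0.08488346453936893 -98.89107593303855
0.19 -0.67 -0 0.003 -0.001 0.078 -1
0 -0.66 -0 -0 -0 0.08 -1
0 -0.66 -0 0 -0 0.08 -1
0 -0.66 -0 0 -0 0.08 -1
0 -0.66 -0 -0 -0 0.08 -1
0 -0.66 -0 -0 -0 0.08 -1
0 -0.66 -0 0 -0 0.08 -1
0 -0.66 -0 0 -0 0.08 -1
0 -0.66 -0 -0 -0 0.08 -1
0 -0.66 -0 0 -0 0.08 -1
0 -0.66 -0 0 -0 0.08 -1
0 -0.66 -0 -0 -0 0.08 -1
0 -0.66 -0 0 -0 0.08 -1
0 -0.66 -0 -0 -0 0.08 -1
(np.float64(0.5643003451865745), np.float64(0.07031953649102521), np.float64(0.09946747024478654), 15.0)
```

play_rows(
  motion="0.1 -0.66 0 0 0 0.08 -1; 0 -0.66 0 0 0 0.08 -1; 0 -0.66 0 0 0 0.08 -1; 0 -0.66 0 0 0 0.08 -1; 0 -0.66 0 0 0 0.08 -1; 0 -0.66 0 0 0 0.08 -1; 0 -0.66 0 0 0 0.08 -1; 0 -0.66 0 0 0 0.08 -1",
)

```text
t: 4.88
ee_pos: [0.5839, 0.0345, 0.0994]
tcp_rot: [3.14, -0.001, 0.733]
ft_force: [-2.0, -2.4, 8.8]
gripper_width: 0.0111
```

play_rows(
  motion="0 -0.66 0 0 0 0.08 -1; 0 -0.66 0 0 0 0.08 -1; 0 -0.66 0 0 0 0.08 -1; 0 -0.66 0 0 0 0.08 -1; 0 -0.66 0 0 0 0.08 -1; 0 0 0 0 0 0 -1",
)

```text
t: 5.62
ee_pos: [0.5655, 0.063, 0.0994]
tcp_rot: [-3.141, -0.001, 0.336]
ft_force: [-5.0, -1.5, 11.4]
gripper_width: 0.0113
```

Run:
```python
from h import *
st()
p=np.array(r.get_state()['ee_pos']);H=np.array([.6437,.0945])
d=p[:2]-H;print(np.hypot(*d),np.degrees(np.arctan2(d[1],d[0])))
```

```text
t 5.62 [0.5655 0.063  0.0994] [-180.    -0.    19.3] F [-5.  -1.5 11.4] w 0.0113 j7 -0.84
0.08435557767805482 -158.05233681648667
```

play_rows(
  motion="0 -0.5 0 0 0 0.06 -1; 0 -0.4 0 0 0 0.04 -1; 0 -0.2 0 0 0 0 -1; 0 0 0 0 0 0 -1",
)

```text
t: 6.12
ee_pos: [0.5646, 0.0663, 0.0995]
tcp_rot: [3.131, -0.004, 0.232]
ft_force: [4.1, -15.8, 1.3]
gripper_width: 0.0114
```

play_rows(
  motion="0 -0.3 0 0 0 0 -1; 0 0 0 0 0 0 -1",
)

```text
t: 6.38
ee_pos: [0.5646, 0.0664, 0.0995]
tcp_rot: [3.127, -0.006, 0.23]
ft_force: [6.6, -22.4, -2.8]
gripper_width: 0.0116
```

Run:
```python
from h import *
st()
p=np.array(r.get_state()['ee_pos']);H=np.array([.6437,.0945])
d=p[:2]-H;print(np.hypot(*d),np.degrees(np.arctan2(d[1],d[0])))
im=grab('top','t2.png');b=cv2.imread('pics/t2.png')
```

```text
t 6.38 [0.5646 0.0664 0.0995] [179.2  -0.3  13.2] F [  6.6 -22.4  -2.8] w 0.0116 j7 -0.95
0.08395162312350234 -160.45979083434037
```

play_rows(
  motion="0 0 0 0 0 0 -0.2; 0 0 0 0 0 0 -0.2; 0 0.4 -1 0 0 0 -0.2; 0 0 -4 0 0 0 -0.2; 0 0 -5 0 0 0 -0.2; -1 0 -5 0 0 0 -0.2; 0 0 0 0 0 0 0",
)

```text
t: 7.3
ee_pos: [0.5544, 0.0704, 0.2518]
tcp_rot: [-3.14, -0.007, 0.237]
ft_force: [0.3, 1.0, -1.3]
gripper_width: 0.0427
```

Run:
```python
from h import *
st()
im=grab('wrist','w2.png');np.save('w2.npy',im,allow_pickle=True)
q=proj(im,[[.609,.099,.096]])[0];print(q)
x,y=q.astype(int)
b=cv2.imread('pics/w2.png')
x0=max(0,x-80);y0=max(0,y-60);print(x0,y0)
cv2.imwrite('pics/c5.png',cv2.resize(b[y0:y0+120,x0:x0+160],None,fx=5,fy=5,interpolation=cv2.INTER_CUBIC))
```

```text
t 7.3 [0.5544 0.0704 0.2518] [-179.9   -0.4   13.6] F [ 0.3  1.  -1.3] w 0.0427 j7 -1.09
[307.25990416 126.97387892]
227 66
```

View pics/c5.png

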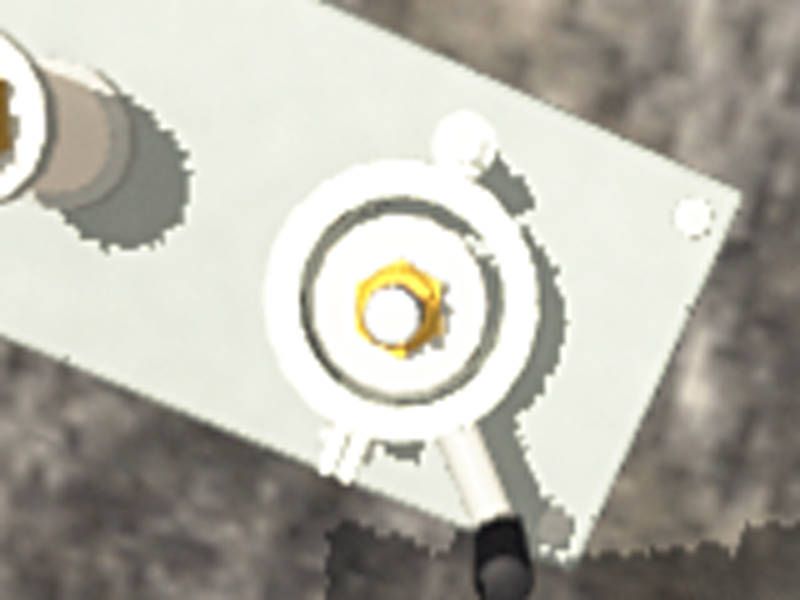

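The crop shows the jacket ring shut: lips side by side at (342,455), hinge at (465,140), pin at (500,570), and the nut at (400,308) with corners pointing up and down the image.

Run:
```python
from h import *
im=np.load('w2.npy',allow_pickle=True).item()
print(onz(im,[[227+399.5/5-.5,66+307.5/5-.5]],.096), onz(im,[[227+390.5/5-.5,66+315.5/5-.5]],.13))
h=lambda x,y,z:onz(im,[[227+x/5-.5,66+y/5-.5]],z)[0]
a=h(401,262,.106);b=h(403,357,.106);print('nut corner line deg',np.degrees(np.arctan2(*(a-b)[1::-1])))
plan([(.515,-.285,.25,99)],[9],0.9)
```

```text
[[0.60876658 0.09985335 0.096     ]] [[0.60921327 0.09994482 0.13      ]]
nut corner line deg 14.001038523475819
-1.34 3.74 -0.02 0 -0 -0.166 0.9; -1.94 3.47 -0.02 0 -0 -0.166 0.9; -2.49 3.1 -0.02 0 -0 -0.166 0.9; -2.97 2.65 -0.01 0 -0 -0.166 0.9; -3.36 2.12 -0.01 0 -0 -0.166 0.9; -3.67 1.54 -0.01 0 -0 -0.166 0.9; -3.87 0.92 -0.01 0 -0 -0.166 0.9; -3.97 0.27 -0.01 0 -0 -0.166 0.9; -3.96 -0.39 -0.01 0 -0 -0.166 0.9
```

play_rows(
  motion="-1.3 3.7 0 0 0 -0.166 0.7; -1.9 3.5 0 0 0 -0.166 0.7; -2.5 3.1 0 0 0 -0.166 0.7; -3 2.6 0 0 0 -0.166 0.7; -3.4 2.1 0 0 0 -0.166 0.7; -3.7 1.5 0 0 0 -0.166 0.7; -3.9 0.9 0 0 0 -0.166 0.7; -4 0.3 0 0 0 -0.166 0.7",
)

```text
t: 8.35
ee_pos: [0.5174, -0.2468, 0.2465]
tcp_rot: [-3.14, -0.002, 1.571]
ft_force: [0.2, -0.1, 1.0]
gripper_width: 0.0747
```

play_rows(
  motion="-4 -0.4 0 0 0 -0.166 0.7; 0 0 0 0 0 0 0.7; 0 0 0 0 0 0 0.7",
)

```text
t: 8.72
ee_pos: [0.5137, -0.2852, 0.2467]
tcp_rot: [-3.141, -0.002, 1.73]
ft_force: [-0.4, 0.2, -0.2]
gripper_width: 0.0749
```

Run:
```python
from h import *
st()
im=grab('wrist','w3.png');np.save('w3.npy',im,allow_pickle=True)
print(proj(im,[[.5084,-.1743,.092],[.5205,-.2535,.092]]))
b=cv2.imread('pics/w3.png')
cv2.imwrite('pics/c6.png',cv2.resize(b[0:250,200:450],None,fx=2.4,fy=2.4,interpolation=cv2.INTER_CUBIC))
```

```text
t 8.72 [ 0.5137 -0.2852  0.2467] [-1.799e+02 -1.000e-01  9.910e+01] F [-0.4  0.2 -0.2] w 0.0749 j7 0.86
[[333.82799791  74.08771572]
 [332.1532274  156.65694539]]
```

View pics/c6.png

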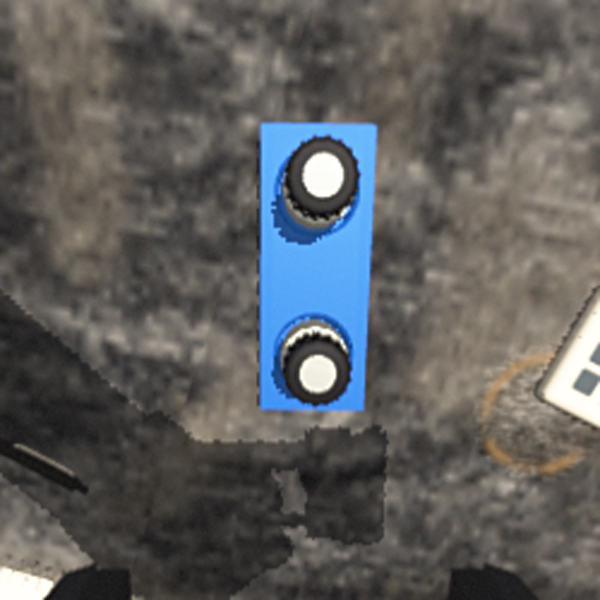

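The crop shows both keys standing in the holder, their caps at (322,174) and (318,373), within 2 px of prediction. There is no yaw mark to see.

Run:
```python
from h import *
im=np.load('w3.npy',allow_pickle=True).item()
q=onz(im,[[200+322.5/2.4-.5,174.5/2.4-.5],[200+318.5/2.4-.5,373.5/2.4-.5]],.092);print(q.round(4))
A=q[0]
plan([(A[0],A[1],.18,99),(A[0],A[1],.057,99)],[3,3],0.5)
```

```text
[[ 0.5082 -0.1727  0.092 ]
 [ 0.5203 -0.2519  0.092 ]]
3.71 0.41 2.23 -0 -0.001 0.001 0.5; 3.71 0.4 2.23 -0 -0.001 0.001 0.5; 3.72 0.4 2.23 -0 -0.001 0.001 0.5
0 -0 4.1 0 0 0 0.5; 0 -0 4.1 0 0 0 0.5; 0 -0 4.1 0 0 0 0.5
```

play_rows(
  motion="3.7 0.4 2.2 0 0 0 0.5; 3.7 0.4 2.2 0 0 0 0.5; 3.7 0.4 2.2 0 0 0 0.5; 0 0 4.1 0 0 0 0.5; 0 0 4.1 0 0 0 0.5; 0 0 4.1 0 0 0 0.5; 0 0 0 0 0 0 -1; 0 0 0 0 0 0 -1",
  force=40,
)

```text
t: 9.78
ee_pos: [0.5088, -0.1745, 0.0599]
tcp_rot: [3.14, 0.0, 1.732]
ft_force: [-0.3, -0.1, 0.2]
gripper_width: 0.0485
```

play_rows(
  motion="0 0 0 0 0 0 -1; 0 0 0 0 0 0 -1; 0 0 -2 0 0 0 -1; 0 0 -4 0 0 0 -1; 0 0 -5 0 0 0 -1; 0 0 -5 0 0 0 -1; 0 0 0 0 0 0 -1",
)

```text
t: 10.65
ee_pos: [0.5102, -0.1758, 0.2226]
tcp_rot: [3.134, 0.002, 1.73]
ft_force: [0.4, 0.6, -1.3]
gripper_width: 0.0289
```

Run:
```python
from h import *
st()
plan([(.609,.0995,.235,99)],[6],-1)
```

```text
t 10.65 [ 0.5102 -0.1758  0.2226] [1.796e+02 1.000e-01 9.910e+01] F [ 0.4  0.6 -1.3] w 0.0289 j7 0.68
4.27 2.36 -0.2 0.001 0 0 -1; 4.27 2.35 -0.2 0.001 0 0 -1; 4.27 2.35 -0.2 0.001 0 0 -1; 4.27 2.35 -0.2 0.001 0 0 -1; 4.27 2.35 -0.2 0.001 0 0 -1; 4.27 2.35 -0.2 0.001 0 0 -1
```

play_rows(
  motion="4.2 2.4 -0.2 0 0 0 -1; 4.2 2.4 -0.2 0 0 0 -1; 4.2 2.4 -0.2 0 0 0 -1; 4.2 2.4 -0.2 0 0 0 -1; 4.2 2.4 -0.2 0 0 0 -1; 4.2 2.4 -0.2 0 0 0 -1; 0 0 0 0 0 0 -1; 0 0 0 0 0 0 -1",
)

```text
t: 11.65
ee_pos: [0.6091, 0.096, 0.2296]
tcp_rot: [-3.14, 0.001, 1.731]
ft_force: [-0.3, 0.4, -1.0]
gripper_width: 0.0295
```

Run:
```python
from h import *
st()
plan([(.6093,.0982,.186,99)],[3],-1)
im=grab('wrist','w4.png')
b=cv2.imread('pics/w4.png')
cv2.imwrite('pics/c7.png',cv2.resize(b[80:400,200:440],None,fx=2,fy=2))
```

```text
t 11.65 [0.6091 0.096  0.2296] [-179.9    0.    99.2] F [-0.3  0.4 -1. ] w 0.0295 j7 0.19
0.07 0.02 1.45 -0.001 0 0.001 -1; 0.07 0.02 1.45 -0.001 0 0.001 -1; 0.07 0.02 1.45 -0.001 0 0.001 -1
```

View pics/c7.png

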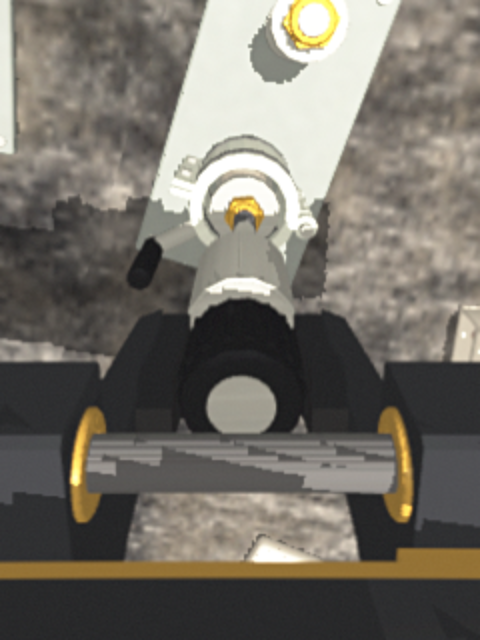

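The wrist view shows the key hanging upright over the jacketed nut, which is at crop (245,212), with its cap at (241,405).

Run:
```python
from h import *
im=grab('wrist');st()
g=im['color'][270:295,270:370].astype(int)
m=(g.min(2)>140).astype(np.uint8)
n,l,s,c=cv2.connectedComponentsWithStats(m);k=1+np.argmax(s[1:,4]);print(s[k],c[k]+[270,270])
print(onz(im,[[320.5,282.5],[320,282]],.2616))
```

```text
t 11.75 [0.6093 0.095  0.2302] [-179.9    0.    99. ] F [ 0.3 -1.1 -2. ] w 0.0289 j7 0.19
[ 34   0  34  25 715] [320.24335664 282.4013986 ]
[[0.60851076 0.09719362 0.2616    ]
 [0.60824094 0.09741984 0.2616    ]]
```

play_rows(
  motion="0.25 0.09 1.5 0 0 0 -1; 0 0 1.5 0 0 0 -1; 0 0 1.4 0 0 0 -1; 0 0 0 0 0 0 -1; 0 0 0.5 0 0 0 -1; 0 0 0.5 0 0 0 -1; 0 0 0.5 0 0 0 -1; 0 0 0 0 0 0 -1",
)

```text
t: 12.75
ee_pos: [0.6102, 0.0994, 0.1713]
tcp_rot: [-3.141, 0.0, 1.731]
ft_force: [-1.1, 0.2, -1.4]
gripper_width: 0.0288
```

play_rows(
  motion="0 0 0.4 0 0 0 -1; 0 0 0.4 0 0 0 -1; 0 0 0.3 0 0 0 -1; 0 0 0 0 0 0 -1",
)

```text
t: 13.25
ee_pos: [0.6103, 0.0994, 0.1604]
tcp_rot: [-3.141, 0.0, 1.731]
ft_force: [-0.4, 0.5, -1.3]
gripper_width: 0.0289
```

play_rows(
  motion="0 0 0.3 0 0 0 -1; 0 0 0.2 0 0 0 -1; 0 0 0 0 0 0 -1",
)

```text
t: 13.62
ee_pos: [0.6113, 0.0994, 0.1579]
tcp_rot: [3.14, -0.001, 1.731]
ft_force: [-4.3, 0.7, 12.8]
gripper_width: 0.0291
```

play_rows(
  motion="0 -0.1 0 0 0 0.12 -1; 0 0 0 0 0 0.12 -1; 0 0 0 0 0 0 -1",
)

```text
t: 14.0
ee_pos: [0.6095, 0.099, 0.1558]
tcp_rot: [3.141, 0.001, 1.492]
ft_force: [0.1, -1.0, -0.9]
gripper_width: 0.0288
```

play_rows(
  motion="0 0 0 0 0 0.12 -1; 0 0 0 0 0 0.12 -1; 0 0 0 0 0 0 -1",
)

```text
t: 14.38
ee_pos: [0.6094, 0.0993, 0.1554]
tcp_rot: [-3.142, 0.001, 1.254]
ft_force: [0.9, -1.6, -0.6]
gripper_width: 0.029
```

play_rows(
  motion="0 0 0.3 0 0 0 -1; 0 0 0 0 0 0 -1",
)

```text
t: 14.62
ee_pos: [0.6092, 0.0992, 0.1523]
tcp_rot: [-3.141, 0.0, 1.253]
ft_force: [0.7, -1.0, -1.9]
gripper_width: 0.0291
```

play_rows(
  motion="0 0 0.3 0 0 0 -1; 0 0 0.2 0 0 0 -1; 0 0 0 0 0 0 -1",
)

```text
t: 15.0
ee_pos: [0.6095, 0.0991, 0.148]
tcp_rot: [-3.142, -0.0, 1.251]
ft_force: [-1.6, -0.8, 2.2]
gripper_width: 0.0288
```

play_rows(
  motion="0 0 0.3 0 0 0 -1; 0 0 0 0 0 0 -1; 0 0 0 0 0 0 -1",
)

```text
t: 15.38
ee_pos: [0.61, 0.0992, 0.1479]
tcp_rot: [3.141, -0.002, 1.251]
ft_force: [-10.3, -0.8, 26.6]
gripper_width: 0.0288
```

play_rows(
  motion="0 0 -0.25 0 0 0 -1; 0 0 0 0 0 0 -1; 0 0 0 0 0 0 -1; 0 0 0 0 0 0 -1",
)

```text
t: 15.88
ee_pos: [0.6099, 0.0991, 0.148]
tcp_rot: [3.141, -0.0, 1.251]
ft_force: [-1.9, -1.3, 8.4]
gripper_width: 0.029
```

Run:
```python
from h import *
st()
im=grab('wrist','w5.png');print(onz(im,[[320.3,282.4]],.18))
b=cv2.imread('pics/w5.png')[60:400,150:490]
c=cv2.imread('pics/t.png') 
grab('top','t5.png');t=cv2.imread('pics/t5.png')[150:260,220:420]
grab('scene','s5.png');s=cv2.imread('pics/s5.png')[150:300,230:430]
o=np.zeros((600,800,3),np.uint8)
o[:510,:400]=cv2.resize(b,(400,510))
o[:220,400:]=cv2.resize(t,(400,220),interpolation=cv2.INTER_CUBIC); o[220:520,400:]=cv2.resize(s,(400,300),interpolation=cv2.INTER_CUBIC)
cv2.imwrite('pics/m5.png',o)
```

```text
t 15.88 [0.6099 0.0991 0.148 ] [180.   -0.   71.7] F [-1.9 -1.3  8.4] w 0.029 j7 -0.16
[[0.6095225  0.10131857 0.18      ]][ WARN:0@2.467] global loadsave.cpp:275 findDecoder imread_('pics/t.png'): can't open/read file: check file path/integrity
```

View pics/m5.png

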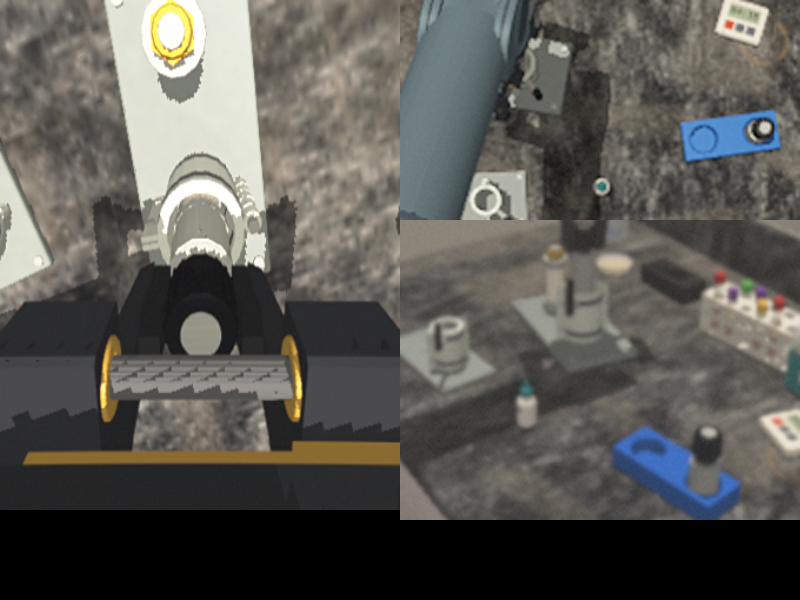

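The check picture shows the key down on the jacketed column, the jacket ring closed, the other key upright in the holder, and the dropper and timer where they were.

```bash
python3 -c "
from h import *
print(r.hand_in());st()"
```

```text
the job is handed in; nothing more can be done
None
the job is handed in; nothing more can be done
```

I closed the larger jacket, put the first key I tried (the one nearer the stand) fully home on the nut inside it, and handed the job in at about 16 s. The key is still gripped. The hand-in reported no verdict.

- **Jacket:** I pinched the handle and swung it until it stopped hard, at about 22 N. A close crop then showed the lips side by side. This was done before either key was touched.
- **Key:** It first caught on the nut's bevel with the mouth about 10 mm above the shoulder. I turned it roughly 14° and it dropped in. It then went down another 10 mm to a firm stop of about 27 N with the mouth at about 96 mm, which is the shoulder height. I eased the push to about 8 N for the hand-in.
- **Final picture:** The last check showed the jacket shut, the other key upright in the holder, and the dropper bottle and timer where they were.

**Limits of the checks:**
- The measured handle swing was about 62°, against 65° estimated from the images. I put this down to measurement error.
- The last estimate of the key's cap was about 1.5 mm from the estimated column axis, within the 2 mm calibration. The limit for the key's distance from the axis is 3 mm.
- The grip force was not read directly. I set it to 40 N, and the fingers held at 29 mm on the 30 mm grip.

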